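# Put away the robot-car kit and clip it off as sorted

### The job

Clear the loose robot-car parts off the bench into their bins: wheels into the yellow bin, gear motors into the blue bin, battery holders into the green bin. When they are all away, clip the red spring clip upright onto the top edge of the white sign-off board, so that it grips the board by itself, to show that the kit is sorted. Leave the finished car, the multimeter and the screwdriver where they are.

Things in the scene. Friction and masses are not known exactly. Their poses are not given: they have to be found in the camera images.
- bin_yellow: yellow plastic open-topped bin for wheels, fixed to the bench, 120 (its x) by 140 (its y) by 40 mm high outside, walls and floor 4 mm; origin at the centre of its underside, z up. The three bins may stand in any order
- bin_blue: blue plastic open-topped bin for gear motors, fixed to the bench, 120 (its x) by 140 (its y) by 40 mm high outside, walls and floor 4 mm; origin at the centre of its underside, z up. The three bins may stand in any order
- bin_green: green plastic open-topped bin for battery holders, fixed to the bench, 120 (its x) by 140 (its y) by 40 mm high outside, walls and floor 4 mm; origin at the centre of its underside, z up. The three bins may stand in any order
- wheel_1_mid (a point): robot-car wheel lying flat: black tyre, yellow hub, 44 mm across, 19 mm thick, about 25 g; point at its centre, z along its axle. May be absent
- wheel_2_mid (a point): robot-car wheel lying flat: black tyre, yellow hub, 44 mm across, 19 mm thick, about 25 g; point at its centre, z along its axle. May be absent
- wheel_3_mid (a point): robot-car wheel lying flat: black tyre, yellow hub, 44 mm across, 19 mm thick, about 25 g; point at its centre, z along its axle. May be absent
- motor_1_mid (a point): gear motor lying flat: yellow gearbox with a pale silver-and-white motor at one end, a block 64 (x) by 22 (y) by 19 mm high, about 35 g; point at its centre. May be absent
- motor_2_mid (a point): gear motor lying flat: yellow gearbox with a pale silver-and-white motor at one end, a block 64 (x) by 22 (y) by 19 mm high, about 35 g; point at its centre. May be absent
- motor_3_mid (a point): gear motor lying flat: yellow gearbox with a pale silver-and-white motor at one end, a block 64 (x) by 22 (y) by 19 mm high, about 35 g; point at its centre. May be absent
- pack_1_mid (a point): black two-cell battery holder with two green-and-copper cells showing, lying flat, a block 58 (x) by 32 (y) by 17 mm high, about 60 g; point at its centre. May be absent
- pack_2_mid (a point): black two-cell battery holder with two green-and-copper cells showing, lying flat, a block 58 (x) by 32 (y) by 17 mm high, about 60 g; point at its centre. May be absent
- board_edge (a point): middle of the top edge of the sign-off board: a white upright plate 6 mm thick (x), 110 mm wide (y), its top edge 110 mm above the bench, on a black foot 80 by 110 by 10 mm, fixed; z up, x normal to the plate. Either end of the bench
- clip_grip (a point): red spring clip, 60 g, standing on its black lips, two tails up, at either end of the bench. Point half-way between the round bars on the tail ends, 75 mm above the bottom of the lips. The bars lie along x, 36 mm long, 10 mm thick; along y they measure 56 mm over their outsides with the clip shut, about 35 mm fully squeezed. Hinge along x, 40 mm above the bottom of the lips
- clip_mouth (a point): point between the clip's lips, 4 mm above their underside. The lips stand about 20 mm apart when fully squeezed; the throat takes a plate up to 35 mm deep. This frame and clip_grip belong to the lever on the clip's +y side, so they tilt about x by half of the opening
- clip_jaw (a joint): opening angle of the clip: 0 shut, 0.55 fully squeezed (stop), about 0.14 when clipped on the 6 mm board; sprung shut: squeezing the tail bars along y (about 5 N at first, 9 N at the stop) parts the lips
- car: finished robot car, wooden deck with four yellow-hubbed wheels, 150 (x) by 126 (y) by 60 mm high; origin under its centre. Bystander beside the bins
- multimeter: orange multimeter 130 (x) by 70 (y) by 41 mm high; origin under its centre. Bystander
- screwdriver: blue-handled screwdriver, 170 mm long along x. Bystander

How it is judged (in metres and radians):
On the way, in this order (a step that is already met when the one before it is completed fails the run):
1. every loose kit part lies in the bin of its type (x of wheel_1_mid in the frame of bin_yellow between -0.056 and 0.056 m and y of wheel_1_mid in the frame of bin_yellow between -0.066 and 0.066 m and z of wheel_1_mid in the frame of bin_yellow between 0 and 0.05 m and linear speed of each of wheel_1, wheel_2, wheel_3, motor_1, motor_2, motor_3, pack_1, pack_2 below 0.05 m/s and x of wheel_2_mid in the frame of bin_yellow between -0.056 and 0.056 m and y of wheel_2_mid in the frame of bin_yellow between -0.066 and 0.066 m and z of wheel_2_mid in the frame of bin_yellow between 0 and 0.05 m and x of wheel_3_mid in the frame of bin_yellow between -0.056 and 0.056 m and y of wheel_3_mid in the frame of bin_yellow between -0.066 and 0.066 m and z of wheel_3_mid in the frame of bin_yellow between 0 and 0.05 m and x of motor_1_mid in the frame of bin_blue between -0.056 and 0.056 m and y of motor_1_mid in the frame of bin_blue between -0.066 and 0.066 m and z of motor_1_mid in the frame of bin_blue between 0 and 0.05 m and x of motor_2_mid in the frame of bin_blue between -0.056 and 0.056 m and y of motor_2_mid in the frame of bin_blue between -0.066 and 0.066 m and z of motor_2_mid in the frame of bin_blue between 0 and 0.05 m and x of motor_3_mid in the frame of bin_blue between -0.056 and 0.056 m and y of motor_3_mid in the frame of bin_blue between -0.066 and 0.066 m and z of motor_3_mid in the frame of bin_blue between 0 and 0.05 m and x of pack_1_mid in the frame of bin_green between -0.056 and 0.056 m and y of pack_1_mid in the frame of bin_green between -0.066 and 0.066 m and z of pack_1_mid in the frame of bin_green between 0 and 0.05 m and x of pack_2_mid in the frame of bin_green between -0.056 and 0.056 m and y of pack_2_mid in the frame of bin_green between -0.066 and 0.066 m and z of pack_2_mid in the frame of bin_green between 0 and 0.05 m), for 0.2 s.
2. then the clip is clipped onto the top edge of the board (z of clip_mouth in the frame of board_edge between -0.045 and -0.006 m and x of clip_mouth in the frame of board_edge between -0.013 and 0.013 m and y of clip_mouth in the frame of board_edge between -0.05 and 0.05 m and value of joint clip_jaw between 0.07 and 0.35 rad and angle between clip_grip's own z axis and vertical below 0.4 rad and angle between the x axis of clip_grip and the y axis of board_edge, either way round below 0.3 rad), for 0.2 s.
At the end, for the whole second after the job is handed in: Every part present lies still inside its own bin, centre under 50 mm; the clip rests on the board's top edge, held open by it (0.07-0.35 rad), mouth 6-45 mm below the edge, within 13 mm of the plate's plane and 50 mm of its middle, upright within 0.4 rad, hinge along the edge within 0.3 (all of step 1 and all of step 2 and linear speed of clip below 0.03 m/s); the robot touches nothing.
It fails at once if the car is pushed more than 30 mm (distance of car from where it was at the start of the episode above 0.03 m).
It fails at once if the multimeter is pushed more than 30 mm (distance of multimeter from where it was at the start of the episode above 0.03 m).
It fails at once if the screwdriver is pushed more than 30 mm (distance of screwdriver from where it was at the start of the episode above 0.03 m).
Of wheel_1, wheel_2, wheel_3, motor_1, motor_2, motor_3, pack_1, pack_2 only 6 to 8 are there at a start; the rules pass over those that are not, and their reading is None.
At some moment in a run one of wheel_1, wheel_2, wheel_3, motor_1, motor_2, motor_3, pack_1, pack_2 may be knocked a few centimetres aside while the robot is not near it.
It also fails if it takes over 208 s, if anything falls off the work surface, if the arm or the gripper's body presses on something with over 40 N, if the wrist force passes 120 N, or if a joint passes its speed limit or range.

### The arm

A 6-joint arm with a two-finger parallel gripper is mounted at the origin on the work surface. World frame = base frame: x ahead of the robot, y to its left, z up, the work surface at z = 0. Lengths are in m, angles in degrees, forces in N, time in s.
With the tool pointing down it reaches from about 0.35 to 0.975 m from the base axis. Payload 7.1 kg.
Tool frame: the origin (TCP) lies at the very end of the fingers, on their centre line; the grasp point (between the pads) lies 19 mm behind it; z points along the fingers, y is the line along which they close (so a half turn about z gives the same grasp; the last joint's range is limited). The gripper opens to 88 mm and grips with 3 to 60 N. Pads are 20 mm wide; open, the fingers measure 115 mm over their backs; the gripper's body (75 mm by 178 mm) begins 61 mm behind the grasp point.
Start: joints at [63.541, 24.242, 93.386, -0, 62.372, -1.089], TCP at [0.268, 0.565, 0.223] pointing down, gripper open.
Joint ranges: [-172.04, 172.04], [-51.8, 120.97], [4.93, 147.93], [-75.15, 255.16], [6.16, 154.13], [-145.62, 145.62]. Speed limits (degrees/s): [136.94, 136.94, 172.46, 180, 180, 180].

### API

Orientations are given as [roll, pitch, yaw] about the fixed x, y, z axes, in that order (R = Rz(yaw) Ry(pitch) Rx(roll)).
In Python, from workcell import ctrl, viewer gives the robot as it stands. The module is installed in compiled form; this text tells all that it offers.
- The arm moves only by the tool servo_tool, never from a script. Its argument "moves" is a list of rows, each a list of 4 numbers: the shift along the tool's x, y, z in units of 0.02 m (1.0 is 0.02 m), then the turn about the tool's z in units of 0.08 rad (1.0 is 0.08 rad). In form: [[x, y, z, twist], ...]. A call has 1 to 20 rows; each row shifts and turns the commanded pose from where the row before left it, along the tool's axes as they then stand; what a row does not reach is not made up. A row lasts 1/10 s, in which the tool goes at most 50 mm and 8.59 degrees, less where a joint would pass 70% of its speed; a pose out of reach is approached as far as the arm can. A call with a number of a shift or a turn outside -1 to 1 is refused whole. A call with a gripper value outside its range is refused whole. "grip" is the closure, from -1 (fully open) to 1 (shut), set as the call begins (left out, the last holds). The fingers move at their own pace and stop on an object; the grip force is fixed at half the most. Time passes only in rows, so rows that do not move let the fingers close. It gives the time, the measured TCP pose, the force, the opening and the grip force at its end, in the units of the state.
- ctrl.sense(): the state, without advancing time (a new reading comes with each control period).
- viewer.snapshot(name): name is "scene" or "top" or "wrist"; returns (picture, depth): 400x640x3 uint8, red, green, blue; 400x640 float32, m along the optical axis (not along the pixel's ray), 0 where there is no reading.
- viewer.camera_params(name): a dict with "fovy" (degrees; the focal length in pixels is half the picture's height over the tangent of half this angle, whatever the lens; pixels are square), "cx", "cy" (the principal point, pixels), "camera_from_world" (4x4, takes a point from world to camera coordinates); the wrist camera has in their place "hand_eye" (4x4, takes a point from camera to tool coordinates, whose origin is the TCP and whose axes are the flange's). Camera axes: x right, y down, z forward; pixel columns grow to the right and rows downward; lengths in m; the calibration is good to about 2 mm. A picture is of the moment at which its call begins: read the wrist's pose just before it. camera_params takes no time and is no camera call.
- ctrl.close_job(): hands the job in; it is judged then, once.
The state is a dict: "time": time; "joints": joint angles; "qd": joint speeds; "effort": joint torques, N m; "position": TCP position; "tcp_rot": TCP orientation; "contact_force": force on the tool from outside, world axes, zero at the start; "moment": the same for the moment, N m; "width": finger opening in m; "gripper_force": force on a finger pad.
Only numpy, scipy, OpenCV 4.12 (cv2) and the standard library are available. Lean on these libraries where they do the work, as an engineer would, in place of code of your own. Each camera call takes 0.05 s, during which the arm holds its last target. There are 200 camera calls.

## Working session

There is one attempt and no reset: what is moved stays moved. The work goes in short steps, Python scripts to look and compute and a tool call to move; the robot and the scene stay as the last step left them, time stands still between calls to the robot, and variables do not carry over. Pictures are saved under pics/ and viewed, at most 14 in all, crops included, and the job is handed in when it is done.

Besides the shell and the picture viewer there is one more tool, called after ">>>" as a command line: name --pt "numbers of a row" for each row, then --argument value for the rest. servo_tool: Moves the arm, as the interface text tells. Shifts and turns lie within -1 to 1; 1 stands for 0.02 m of shift or 0.08 rad of turn. Its arguments: {"type":"object","properties":{"moves":{"type":"array","items":{"type":"array","items":{"type":"number","minimum":-1,"maximum":1}}},"grip":{"type":"number"}},"required":["moves"]}

```bash
mkdir -p pics; cat > h.py <<'E'
import numpy as np, cv2
from workcell import ctrl, viewer
from scipy.spatial.transform import Rotation as R
def snap(name,fn=None):
    s=ctrl.sense(); im,d=viewer.snapshot(name); 
    if fn: cv2.imwrite('pics/'+fn,im[:,:,::-1])
    p=viewer.camera_params(name); f=200/np.tan(np.radians(p['fovy']/2))
    if 'camera_from_world' in p: T=np.linalg.inv(np.array(p['camera_from_world']))
    else:
        W=np.eye(4); W[:3,:3]=R.from_euler('xyz',s['tcp_rot'],degrees=True).as_matrix(); W[:3,3]=s['position']; T=W@np.array(p['hand_eye'])
    v,u=np.mgrid[0:400,0:640]
    P=np.stack([(u-p['cx'])/f*d,(v-p['cy'])/f*d,d],-1)@T[:3,:3].T+T[:3,3]
    P[d==0]=np.nan
    return im,d,P
E
python3 - <<'E'
from h import *
s=ctrl.sense(); print(s)
for n in('top','scene'):
    im,d,P=snap(n,n+'1.png'); np.save(n+'.npy',P); print(n,viewer.camera_params(n),P[200,320],P[50,100],P[350,500])
print(viewer.camera_params('wrist'))
E
```

```text
{'time': 0.0, 'joints': array([ 6.35426503e+01,  2.42846670e+01,  9.34340014e+01, -1.12577370e-03,
        6.23716172e+01, -1.08958619e+00]), 'qd': array([-0.068666  , -0.07987843, -0.08091759,  0.00087255,  0.04207378,
        0.01273908]), 'effort': array([ 1.54348463e-04, -5.44614601e+01, -2.73670846e+01,  6.44382345e-02,
        2.26771901e-02, -1.21797266e-04]), 'position': array([0.26749859, 0.5642184 , 0.22188152]), 'tcp_rot': array([-1.79909712e+02, -7.20444291e-04,  1.54632759e+02]), 'contact_force': array([ 0.28653471, -0.4317511 , -0.45780375]), 'moment': array([ 0.00797307, -0.04750553, -0.04269877]), 'gripper_force': 0.0, 'width': 0.0878511375086814}
top {'fovy': 48.5592944666727, 'cx': 318.2487533083422, 'cy': 199.9900081252, 'camera_from_world': array([[ 2.82764918e-03, -9.99751464e-01, -2.21136781e-02,
         6.59437300e-03],
       [-9.85724275e-01,  9.36119918e-04, -1.68365013e-01,
         5.97215241e-01],
       [ 1.68343869e-01,  2.22740665e-02, -9.85476640e-01,
         1.08188480e+00],
       [ 0.00000000e+00,  0.00000000e+00,  0.00000000e+00,
         1.0000
[... 418 characters left out ...]
2e-01,  1.11427068e-01, -8.68669720e-01,
         1.60429027e+00],
       [ 0.00000000e+00,  0.00000000e+00,  0.00000000e+00,
         1.00000000e+00]])} [ 0.53711598  0.00696747 -0.00079801] [-0.80572206 -0.94032465 -0.24016537] [ 1.12954271  0.52522277 -0.26052912]
{'fovy': 61.17017162481024, 'cx': 323.1933194082637, 'cy': 204.85322893021194, 'hand_eye': array([[ 1.02383482e-03, -9.65678836e-01, -2.59737053e-01,
         7.07209573e-02],
       [ 9.99998954e-01,  1.25409784e-03, -7.20813567e-04,
         2.06397182e-03],
       [ 1.02181008e-03, -2.59736044e-01,  9.65679110e-01,
        -1.61521621e-01],
       [ 0.00000000e+00,  0.00000000e+00,  0.00000000e+00,
         1.00000000e+00]])}
```

View pics/top1.png

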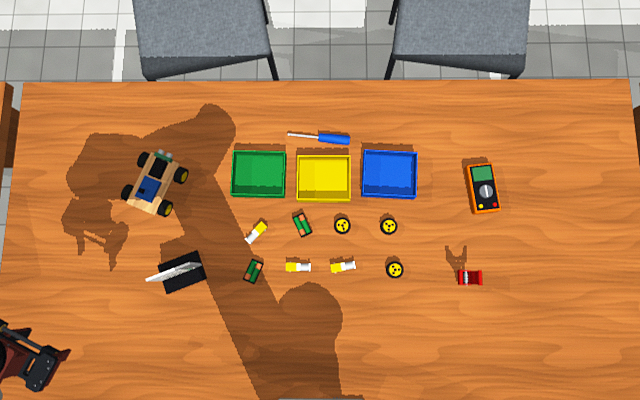

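View pics/scene1.png

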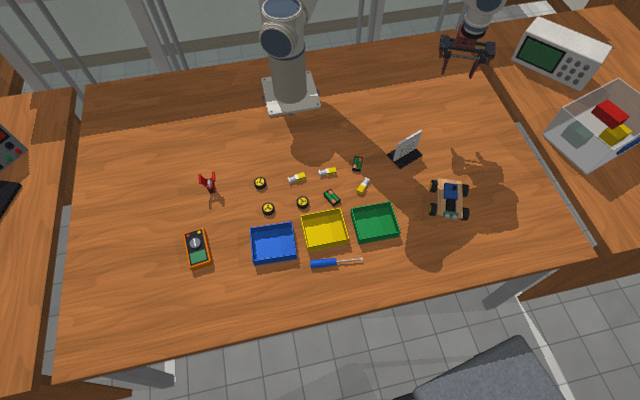

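The top view shows 8 loose parts:
- Wheels at (342,225), (389,226) and (395,269).
- Motors at (256,232), (298,267) and (343,266).
- Packs at (302,224) and (254,271).

The bins from left are green, yellow and blue. The board is at (180,270) and the clip at (469,277). The scene view agrees with this.

```bash
cat >> h.py <<'E'
def hsvmask(im,P,zlo,zhi,xr,yr):
    return (P[...,2]>zlo)&(P[...,2]<zhi)&(P[...,0]>xr[0])&(P[...,0]<xr[1])&(P[...,1]>yr[0])&(P[...,1]<yr[1])
def rect(Q):
    (c,(w,h),a)=cv2.minAreaRect((Q*1000).astype(np.float32))
    if w<h: w,h,a=h,w,a+90
    return np.round(c,1),round(w),round(h),round((a+90)%180-90)
def parts(xr=(.3,.55),yr=(-.32,.27),show=True):
    im,d,P=snap('top'); m=hsvmask(im,P,.009,.03,xr,yr).astype(np.uint8)
    n,l=cv2.connectedComponents(m); hsv=cv2.cvtColor(im,cv2.COLOR_RGB2HSV)
    for i in range(1,n):
        k=l==i
        if k.sum()<25: continue
        h=hsv[k]; g=np.mean((h[:,0]>40)&(h[:,0]<85)&(h[:,1]>80)); y=np.mean((h[:,0]>20)&(h[:,0]<35)&(h[:,1]>120)); b=np.mean(h[:,2]<60)
        v,u=np.argwhere(k).mean(0); print((round(u),round(v)),k.sum(),rect(P[k][:,:2]),'green%.2f yel%.2f dark%.2f'%(g,y,b))
E
python3 - <<'E'
from h import *
parts()
P=np.load('top.npy');im=cv2.imread('pics/top1.png');hsv=cv2.cvtColor(im,cv2.COLOR_BGR2HSV)
z=P[...,2]
v,u=np.mgrid[0:400,0:640]
for n,lo,hi,u0,u1 in(('green',45,85,220,292),('yel',20,35,290,355),('blue',100,130,355,425)):
    k=(hsv[...,0]>lo)&(hsv[...,0]<hi)&(hsv[...,1]>120)&(z>.03)&(z<.05)&(u>u0)&(u<u1)&(v>145)&(v<210); print(n,k.sum(),rect(P[k][:,:2]))
k=(z>.095)&(z<.125)&(u>130)&(u<215)&(v>240)&(v<300); print('board',k.sum(),rect(P[k][:,:2]),z[k].max())
k=(z>.006)&(z<.014)&(u>130)&(u<215)&(v>240)&(v<300); print('foot',k.sum(),rect(P[k][:,:2]))
for a,b in((.06,.1),(.03,.06),(.005,.03),(.005,.1)):
    k=(z>a)&(z<b)&(u>440)&(u<500)&(v>230)&(v<300); 
    if k.sum()>3: print('clip',a,k.sum(),rect(P[k][:,:2]),z[k].max())
E
```

```text
(256, 232) 201 (array([518.8, 170.5]), 62, 22, -45) green0.00 yel0.48 dark0.00
(303, 227) 180 (array([533.6,  48. ]), 45, 32, 24) green0.70 yel0.01 dark0.08
(342, 226) 192 (array([532.9, -54.2]), 42, 34, -90) green0.00 yel0.66 dark0.29
(389, 226) 201 (array([ 532.8, -175.7]), 43, 34, 89) green0.00 yel0.62 dark0.28
(253, 270) 277 (array([419.9, 176.4]), 58, 32, -23) green0.60 yel0.01 dark0.19
(297, 266) 206 (array([432.4,  59.6]), 62, 23, -90) green0.00 yel0.45 dark0.00
(342, 266) 200 (array([432.1, -55.4]), 64, 22, -81) green0.00 yel0.46 dark0.00
(395, 269) 235 (array([ 424.1, -187.9]), 43, 40, 90) green0.00 yel0.55 dark0.34
green 375 (array([673.1, 166.6]), 141, 120, 88)
yel 377 (array([660.3,  -5.6]), 139, 119, 90)
blue 362 (array([ 672.1, -178.4]), 140, 120, 87)
board 161 (array([416.9, 363.4]), 111, 7, -69) 0.11563532026828738
foot 962 (array([426.3, 381. ]), 197, 131, 64)
clip 0.06 166 (array([ 405.7, -359.3]), 55, 36, -90) 0.08578676725728118
clip 0.03 156 (array([ 405.3, -365.1]), 37, 25, -4) 0.05964787651936043
clip 0.005 63 (array([ 438.6, -368.9]), 145, 142, -12) 0.02746785777212213
clip 0.005 385 (array([ 438.6, -368.9]), 145, 142, -12) 0.08578676725728118
```

```bash
cat >> h.py <<'E'
def plan(*wp):
    """wp: (x,y,z,yaw); shift is in axes of the leg's starting yaw, twist done after/with pure z"""
    s=ctrl.sense(); print('t%.1f'%s['time'],np.round(s['position'],4),np.round(s['tcp_rot'],1),'w%.4f F%.1f'%(s['width'],s['gripper_force']))
    p=np.array(s['position']); y=s['tcp_rot'][2]
    for w in wp:
        d=(np.array(w[:3])-p)/.02; a=np.radians(y); c,sn=np.cos(a),np.sin(a)
        t=-((w[3]-y+90)%180-90)/np.degrees(.08) if len(w)<5 else -(w[3]-y)/np.degrees(.08)
        print(w,'x %.2f y %.2f z %.2f twist %.2f  n>=%d'%(c*d[0]+sn*d[1],sn*d[0]-c*d[1],-d[2],t,np.ceil(max(abs(d)))))
        p=np.array(w[:3]); y=y-np.degrees(.08)*t
E
python3 - <<'E'
from h import *
parts(xr=(.3,.585))
plan((.42,.1765,.1,157))
E
```

```text
(302, 224) 259 (array([539.7,  50.9]), 59, 32, 27) green0.58 yel0.02 dark0.11
(342, 225) 222 (array([537. , -54.1]), 42, 41, 89) green0.00 yel0.58 dark0.30
(389, 225) 221 (array([ 536. , -175.2]), 42, 42, 57) green0.00 yel0.57 dark0.32
(256, 232) 201 (array([519.1, 170.5]), 62, 22, -45) green0.00 yel0.48 dark0.00
(253, 271) 273 (array([419.9, 176.5]), 58, 32, -24) green0.60 yel0.01 dark0.18
(297, 266) 205 (array([432.2,  59.4]), 62, 23, -90) green0.00 yel0.44 dark0.00
(342, 266) 200 (array([432. , -55.3]), 64, 22, -81) green0.00 yel0.46 dark0.00
(395, 269) 235 (array([ 424.4, -187.6]), 42, 41, -51) green0.00 yel0.55 dark0.33
t0.2 [0.2676 0.5645 0.2222] [-179.9   -0.   154.6] w0.0880 F0.0
(0.42, 0.1765, 0.1, 157) x -15.20 y -14.26 z 6.11 twist -0.52  n>=20
```

>>> servo_tool --pt "-0.95 -0.89 0 0" --pt "-0.95 -0.89 0 0" --pt "-0.95 -0.89 0 0" --pt "-0.95 -0.89 0 0" --pt "-0.95 -0.89 0 0" --pt "-0.95 -0.89 0 0" --pt "-0.95 -0.89 0 0" --pt "-0.95 -0.89 0 0" --pt "-0.95 -0.89 0.3 0" --pt "-0.95 -0.89 0.6 0" --pt "-0.95 -0.89 0.8 0" --pt "-0.95 -0.89 0.8 0" --pt "-0.95 -0.89 0.8 0" --pt "-0.95 -0.89 0.8 0" --pt "-0.95 -0.89 1 0" --pt "-0.95 -0.89 1 0" --pt "0 0 0 -0.5" --pt "0 0 0 0" --grip -0.2

```text
time: 2.0
position: [0.4203, 0.1764, 0.1001]
tcp_rot: [-179.9, -0.1, 156.9]
contact_force: [0.7, 0.5, -0.2]
width: 0.0533
gripper_force: 0.0
```

```bash
python3 - <<'E'
from h import *
plan((.42,.1765,.004,157),(.42,.1765,.09,157),(.673,.195,.09,180),(.673,.195,.032,180))
im,d,P=snap('wrist','w1.png')
k=(P[...,2]>.009)&(P[...,2]<.03)&(np.hypot(P[...,0]-.42,P[...,1]-.1765)<.045); print(rect(P[k][:,:2]),np.percentile(P[k][:,2],90))
E
```

```text
t2.0 [0.4203 0.1764 0.1001] [-1.799e+02 -1.000e-01  1.569e+02] w0.0533 F0.0
(0.42, 0.1765, 0.004, 157) x 0.02 y 0.00 z 4.80 twist -0.03  n>=5
(0.42, 0.1765, 0.09, 157) x 0.00 y 0.00 z -4.30 twist -0.00  n>=5
(0.673, 0.195, 0.09, 180) x -11.28 y 5.79 z -0.00 twist -5.02  n>=13
(0.673, 0.195, 0.032, 180) x 0.00 y 0.00 z 2.90 twist -0.00  n>=3
(array([420.5, 178.2]), 59, 32, -23) 0.01652426051910911
```

>>> servo_tool --pt "0 0 1 0" --pt "0 0 1 0" --pt "0 0 1 0" --pt "0 0 1 0" --pt "0 0 0.8 0" --pt "0 0 0 0"

```text
time: 2.65
position: [0.4195, 0.1774, 0.0036]
tcp_rot: [-179.9, -0.1, 156.9]
contact_force: [0.2, 0.3, 0.2]
width: 0.0531
gripper_force: 0.0
```

>>> servo_tool --pt "0 0 0 0" --pt "0 0 0 0" --pt "0 0 0 0" --pt "0 0 0 0" --pt "0 0 -0.9 0" --pt "0 0 -0.9 -1" --pt "0 0 -0.9 -1" --pt "0 0 -0.8 -1" --pt "0 0 -0.8 -1" --pt "0 0 0 -1" --grip 1

```text
time: 3.65
position: [0.4217, 0.1776, 0.0929]
tcp_rot: [179.9, 0.2, -180.0]
contact_force: [0.6, -0.6, -0.8]
width: 0.032
gripper_force: 30.0
```

>>> servo_tool --pt "-0.97 0.07 0 0" --pt "-0.97 0.07 0 0" --pt "-0.97 0.07 0 0" --pt "-0.97 0.07 0 0" --pt "-0.97 0.07 0 0" --pt "-0.97 0.07 0 0" --pt "-0.97 0.07 0 0" --pt "-0.97 0.07 0 0" --pt "-0.97 0.07 0 0" --pt "-0.97 0.07 0 0" --pt "-0.97 0.07 0 0" --pt "-0.97 0.07 0 0" --pt "-0.97 0.07 0 0" --pt "0 0 1 0" --pt "0 0 1 0" --pt "0 0 0.9 0" --pt "0 0 0 0"

```text
time: 5.35
position: [0.6704, 0.194, 0.0298]
tcp_rot: [-179.9, -0.3, 179.8]
contact_force: [-0.2, 0.4, -0.2]
width: 0.0318
gripper_force: 30.0
```

```bash
python3 - <<'E'
from h import *
plan((.673,.195,.09,135,1),(.519,.1705,.09,135,1),(.519,.1705,.004,135,1))
E
```

```text
t5.3 [0.6704 0.194  0.0298] [-179.9   -0.3  179.8] w0.0318 F30.0
(0.673, 0.195, 0.09, 135, 1) x -0.13 y 0.05 z -3.01 twist 9.78  n>=4
(0.519, 0.1705, 0.09, 135, 1) x 4.58 y -6.31 z -0.00 twist -0.00  n>=8
(0.519, 0.1705, 0.004, 135, 1) x 0.00 y 0.00 z 4.30 twist -0.00  n>=5
```

>>> servo_tool --pt "0 0 0 0" --pt "0 0 0 0" --pt "0 0 0 0" --pt "0 0 -1 0" --pt "0 0 -1 0" --pt "0 0 -1 0" --pt "0.815 -0.89 0 0" --pt "0.815 -0.89 0 0" --pt "0.815 -0.89 0 0" --pt "0.815 -0.89 0 0" --pt "0.815 -0.89 0 0" --pt "0.815 -0.89 0 0" --pt "0.815 -0.89 0 0" --pt "0.815 -0.89 0 0" --pt "0 0 0 -1" --pt "0 0 0 -1" --pt "0 0 0 -1" --pt "0 0 0 -1" --pt "0 0 0 -1" --pt "0 0 0 -0.9" --grip -0.1

```text
time: 7.35
position: [0.5425, 0.0526, 0.0937]
tcp_rot: [-180.0, 0.1, -152.9]
contact_force: [-0.1, 0.4, 0.2]
width: 0.0486
gripper_force: 0.0
```

```bash
cat >> h.py <<'E'
def wpart(x,y,r=.05):
    im,d,P=snap('wrist')
    k=(P[...,2]>.009)&(P[...,2]<.03)&(np.hypot(P[...,0]-x,P[...,1]-y)<r); print('wrist',rect(P[k][:,:2]))
E
python3 - <<'E'
from h import *
wpart(.540,.051)
plan((.54,.051,.004,207,1),(.54,.051,.09,180,1),(.673,.139,.09,180,1),(.673,.139,.032,180,1))
parts(xr=(.3,.585))
E
```

```text
wrist (array([540.1,  52. ]), 59, 32, 25)
t7.4 [0.5425 0.0526 0.0937] [-1.800e+02  1.000e-01 -1.527e+02] w0.0483 F0.0
(0.54, 0.051, 0.004, 207, 1) x 0.15 y -0.02 z 4.48 twist -78.48  n>=5
(0.54, 0.051, 0.09, 180, 1) x -0.00 y 0.00 z -4.30 twist 5.89  n>=5
(0.673, 0.139, 0.09, 180, 1) x -6.65 y 4.40 z -0.00 twist -0.00  n>=7
(0.673, 0.139, 0.032, 180, 1) x 0.00 y 0.00 z 2.90 twist -0.00  n>=3
(342, 225) 223 (array([537.1, -54.1]), 42, 42, 1) green0.00 yel0.58 dark0.30
(389, 225) 224 (array([ 535.4, -175.8]), 42, 42, -45) green0.00 yel0.57 dark0.34
(342, 266) 200 (array([432. , -55.3]), 64, 22, -80) green0.00 yel0.45 dark0.00
(395, 269) 234 (array([ 424.2, -187.1]), 42, 41, -47) green0.00 yel0.56 dark0.32
```

>>> servo_tool --pt "0.1 0 0.9 0" --pt "0 0 0.9 0" --pt "0 0 0.9 0" --pt "0 0 0.9 0" --pt "0 0 0.85 0" --pt "0 0 0 0"

```text
time: 8.05
position: [0.539, 0.0516, 0.0024]
tcp_rot: [179.9, -0.1, -153.2]
contact_force: [0.4, 0.4, 0.1]
width: 0.0486
gripper_force: 0.0
```

>>> servo_tool --pt "0 0 0 0" --pt "0 0 0 0" --pt "0 0 0 0" --pt "0 0 0 0" --pt "0 0 -0.9 0" --pt "0 0 -0.9 1" --pt "0 0 -0.9 1" --pt "0 0 -0.8 1" --pt "0 0 -0.8 1" --pt "0 0 0 1" --pt "0 0 0 0.9" --grip 1

```text
time: 9.15
position: [0.5405, 0.0517, 0.0907]
tcp_rot: [180.0, 0.1, 179.6]
contact_force: [0.1, 0.1, -0.8]
width: 0.0316
gripper_force: 29.9
```

>>> servo_tool --pt "-0.95 0.63 0 0" --pt "-0.95 0.63 0 0" --pt "-0.95 0.63 0 0" --pt "-0.95 0.63 0 0" --pt "-0.95 0.63 0 0" --pt "-0.95 0.63 0 0" --pt "-0.95 0.63 0 0" --pt "0 0 1 0" --pt "0 0 1 0" --pt "0 0 0.8 0" --pt "0 0 0 0"

```text
time: 10.25
position: [0.6713, 0.1391, 0.0312]
tcp_rot: [-180.0, -0.3, 179.8]
contact_force: [-0.1, 0.7, -0.9]
width: 0.0317
gripper_force: 29.9
```

```bash
python3 - <<'E'
from h import *
parts(xr=(.3,.585))
plan((.673,.139,.09,180),(.519,.1705,.09,135))
E
```

```text
(342, 225) 223 (array([536.9, -54.1]), 42, 42, -1) green0.00 yel0.58 dark0.31
(389, 225) 226 (array([ 535.6, -175. ]), 42, 41, 22) green0.00 yel0.57 dark0.35
(342, 266) 200 (array([432. , -55.1]), 63, 21, -80) green0.00 yel0.45 dark0.00
(395, 269) 235 (array([ 424.3, -187.4]), 42, 41, -45) green0.00 yel0.56 dark0.36
(302, 266) 131 (array([431. ,  50.5]), 44, 20, 90) green0.00 yel0.15 dark0.00
t10.3 [0.6723 0.1393 0.0326] [-1.800e+02 -1.000e-01  1.798e+02] w0.0317 F29.9
(0.673, 0.139, 0.09, 180) x -0.04 y -0.01 z -2.87 twist -0.04  n>=3
(0.519, 0.1705, 0.09, 135) x 7.70 y 1.57 z -0.00 twist 9.82  n>=8
```

>>> servo_tool --pt "0 0 0 0" --pt "0 0 0 0" --pt "0 0 0 0" --pt "0 0 -1 0" --pt "0 0 -1 0" --pt "0 0 -0.9 0" --pt "0.96 0.2 0 0" --pt "0.96 0.2 0 0" --pt "0.96 0.2 0 0" --pt "0.96 0.2 0 0" --pt "0.96 0.2 0 0" --pt "0.96 0.2 0 0" --pt "0.96 0.2 0 0" --pt "0.96 0.2 0 0" --pt "0 0 0 1" --pt "0 0 0 1" --pt "0 0 0 1" --pt "0 0 0 1" --pt "0 0 0 1" --pt "0 0 0 1" --grip 0

```text
time: 12.3
position: [0.5202, 0.1721, 0.0925]
tcp_rot: [180.0, 0.0, 152.1]
contact_force: [0.5, -0.0, -0.3]
width: 0.044
gripper_force: 0.0
```

>>> servo_tool --pt "0 0 0 1" --pt "0 0 0 1" --pt "0 0 0 1" --pt "0 0 0 0.8" --pt "0 0 0 0"

```text
time: 12.8
position: [0.5202, 0.1721, 0.0924]
tcp_rot: [179.9, 0.0, 134.9]
contact_force: [2.0, 0.7, -0.0]
width: 0.0438
gripper_force: 0.0
```

```bash
python3 - <<'E'
from h import *
wpart(.519,.1705)
parts(xr=(.3,.585))
plan((.519,.171,.004,135),(.519,.171,.09,135),(.673,-.144,.09,180),(.673,-.144,.032,180))
E
```

```text
wrist (array([519.4, 172.7]), 64, 24, -44)
(342, 225) 222 (array([536.9, -54.1]), 42, 42, -1) green0.00 yel0.58 dark0.31
(389, 225) 225 (array([ 535.8, -175.3]), 43, 42, 69) green0.00 yel0.56 dark0.33
(297, 266) 204 (array([432.3,  59.5]), 62, 23, 90) green0.00 yel0.45 dark0.00
(342, 266) 199 (array([432.1, -55.3]), 64, 22, -80) green0.00 yel0.45 dark0.00
(395, 269) 237 (array([ 424. , -187.2]), 42, 41, -48) green0.00 yel0.55 dark0.36
t12.9 [0.5201 0.172  0.0922] [180.   0. 135.] w0.0438 F0.0
(0.519, 0.171, 0.004, 135) x 0.00 y -0.07 z 4.41 twist 0.00  n>=5
(0.519, 0.171, 0.09, 135) x 0.00 y 0.00 z -4.30 twist -0.00  n>=5
(0.673, -0.144, 0.09, 180) x -16.58 y -5.69 z -0.00 twist -9.82  n>=16
(0.673, -0.144, 0.032, 180) x 0.00 y 0.00 z 2.90 twist -0.00  n>=3
```

>>> servo_tool --pt "0 -0.07 0.9 0" --pt "0 0 0.9 0" --pt "0 0 0.9 0" --pt "0 0 0.9 0" --pt "0 0 0.8 0" --pt "0 0 0 0"

```text
time: 13.5
position: [0.5175, 0.1706, 0.0019]
tcp_rot: [-179.8, -0.1, 135.0]
contact_force: [-0.6, -0.9, -0.0]
width: 0.0437
gripper_force: 0.0
```

>>> servo_tool --pt "0 0 0 0" --pt "0 0 0 0" --pt "0 0 0 0" --pt "0 0 0 0" --pt "0 0 -0.9 0" --pt "0 0 -0.9 1" --pt "0 0 -0.9 1" --pt "0 0 -0.8 1" --pt "0 0 -0.8 1" --pt "0 0 0 1" --pt "0 0 0 1" --pt "0 0 0 1" --pt "0 0 0 1" --pt "0 0 0 1" --pt "0 0 0 0.8" --grip 1

```text
time: 15.0
position: [0.5188, 0.171, 0.0901]
tcp_rot: [180.0, -0.0, 89.8]
contact_force: [0.4, -0.5, -0.3]
width: 0.0216
gripper_force: 30.0
```

```bash
python3 - <<'E'
from h import *
plan((.651,-.178,.09,90),(.651,-.178,.032,90),(.651,-.178,.09,90),(.432,-.055,.09,99))
E
```

```text
t15.0 [0.5188 0.171  0.0901] [180.   -0.   89.8] w0.0216 F30.0
(0.651, -0.178, 0.09, 90) x -17.43 y 6.66 z 0.00 twist -0.04  n>=18
(0.651, -0.178, 0.032, 90) x 0.00 y 0.00 z 2.90 twist -0.00  n>=3
(0.651, -0.178, 0.09, 90) x 0.00 y 0.00 z -2.90 twist -0.00  n>=3
(0.432, -0.055, 0.09, 99) x 6.15 y -10.95 z -0.00 twist -1.96  n>=11
```

>>> servo_tool --pt "-0.97 0.37 0 0" --pt "-0.97 0.37 0 0" --pt "-0.97 0.37 0 0" --pt "-0.97 0.37 0 0" --pt "-0.97 0.37 0 0" --pt "-0.97 0.37 0 0" --pt "-0.97 0.37 0 0" --pt "-0.97 0.37 0 0" --pt "-0.97 0.37 0 0" --pt "-0.97 0.37 0 0" --pt "-0.97 0.37 0 0" --pt "-0.97 0.37 0 0" --pt "-0.97 0.37 0 0" --pt "-0.97 0.37 0 0" --pt "-0.97 0.37 0 0" --pt "-0.97 0.37 0 0" --pt "-0.97 0.37 0 0" --pt "-0.97 0.37 0 0"

```text
time: 16.8
position: [0.6526, -0.1799, 0.0896]
tcp_rot: [180.0, -0.0, 90.0]
contact_force: [-0.0, 0.1, -1.3]
width: 0.022
gripper_force: 30.0
```

>>> servo_tool --pt "0 0 1 0" --pt "0 0 1 0" --pt "0 0 1 0" --pt "0 0 0 0"

```text
time: 17.2
position: [0.6502, -0.1785, 0.0268]
tcp_rot: [-179.7, -0.1, 90.0]
contact_force: [-1.0, 0.1, -0.2]
width: 0.0218
gripper_force: 30.0
```

>>> servo_tool --pt "0 0 0 0" --pt "0 0 0 0" --pt "0 0 0 0" --pt "0 0 -1 0" --pt "0 0 -1 0" --pt "0 0 -1 0" --pt "0.56 -1 0 0" --pt "0.56 -1 0 0" --pt "0.56 -1 0 0" --pt "0.56 -1 0 0" --pt "0.56 -1 0 0" --pt "0.56 -1 0 0" --pt "0.56 -1 0 0" --pt "0.56 -1 0 0" --pt "0.56 -1 0 0" --pt "0.56 -1 0 0" --pt "0.55 -0.95 0 0" --pt "0 0 0 -1" --pt "0 0 0 -1" --pt "0 0 0 0" --grip 0.1

```text
time: 19.2
position: [0.4337, -0.0552, 0.0906]
tcp_rot: [179.9, 0.0, 99.2]
contact_force: [-0.1, 0.3, 0.2]
width: 0.0396
gripper_force: 0.0
```

```bash
python3 - <<'E'
from h import *
wpart(.432,-.055)
parts(xr=(.3,.585))
plan((.432,-.055,.004,99),(.432,-.055,.09,90),(.693,-.178,.09,90),(.693,-.178,.032,90))
E
```

```text
wrist (array([433.1, -53.3]), 64, 24, -80)
(341, 219) 57 (array([551.9, -52.3]), 35, 13, -81) green0.00 yel0.42 dark0.37
(389, 225) 223 (array([ 535.7, -174.7]), 42, 42, 33) green0.00 yel0.56 dark0.31
(297, 266) 205 (array([432.3,  59.6]), 62, 23, -90) green0.00 yel0.44 dark0.00
(396, 269) 192 (array([ 424.1, -192.4]), 41, 33, 1) green0.00 yel0.60 dark0.28
t19.3 [ 0.4336 -0.0553  0.0903] [179.9   0.   99.1] w0.0395 F0.0
(0.432, -0.055, 0.004, 99) x 0.03 y -0.08 z 4.31 twist 0.01  n>=5
(0.432, -0.055, 0.09, 90) x 0.00 y 0.00 z -4.30 twist 1.96  n>=5
(0.693, -0.178, 0.09, 90) x -6.15 y 13.05 z -0.00 twist -0.00  n>=14
(0.693, -0.178, 0.032, 90) x 0.00 y 0.00 z 2.90 twist -0.00  n>=3
```

>>> servo_tool --pt "0.05 -0.05 0.9 0" --pt "0 0 0.9 0" --pt "0 0 0.9 0" --pt "0 0 0.9 0" --pt "0 0 0.65 0" --pt "0 0 0 0"

```text
time: 19.9
position: [0.4312, -0.0544, 0.0036]
tcp_rot: [-179.9, -0.0, 99.1]
contact_force: [0.3, 0.1, 0.1]
width: 0.0395
gripper_force: 0.0
```

>>> servo_tool --pt "0 0 0 0" --pt "0 0 0 0" --pt "0 0 0 0" --pt "0 0 0 0" --pt "0 0 -0.9 0" --pt "0 0 -0.9 1" --pt "0 0 -0.9 1" --pt "0 0 -0.8 0" --pt "0 0 -0.8 0" --grip 1

```text
time: 20.8
position: [0.4318, -0.0544, 0.0917]
tcp_rot: [180.0, 0.0, 90.0]
contact_force: [-0.5, -0.2, -0.2]
width: 0.0216
gripper_force: 30.0
```

>>> servo_tool --pt "-0.44 0.93 0 0" --pt "-0.44 0.93 0 0" --pt "-0.44 0.93 0 0" --pt "-0.44 0.93 0 0" --pt "-0.44 0.93 0 0" --pt "-0.44 0.93 0 0" --pt "-0.44 0.93 0 0" --pt "-0.44 0.93 0 0" --pt "-0.44 0.93 0 0" --pt "-0.44 0.93 0 0" --pt "-0.44 0.93 0 0" --pt "-0.44 0.93 0 0" --pt "-0.44 0.93 0 0" --pt "-0.44 0.93 0 0" --pt "0 0 1 0" --pt "0 0 1 0" --pt "0 0 0.9 0" --pt "0 0 0 0"

```text
time: 22.6
position: [0.69, -0.177, 0.0297]
tcp_rot: [-179.7, -0.1, 90.0]
contact_force: [-0.8, -0.3, -0.3]
width: 0.0221
gripper_force: 30.0
```

```bash
python3 - <<'E'
from h import *
parts(xr=(.3,.585))
plan((.693,-.178,.09,90),(.432,.0595,.09,90))
E
```

```text
(345, 220) 41 (array([550.1, -62.3]), 36, 14, 54) green0.00 yel0.17 dark0.46
t22.6 [ 0.691  -0.1772  0.0312] [-179.8   -0.    90. ] w0.0216 F30.0
(0.693, -0.178, 0.09, 90) x -0.04 y 0.10 z -2.94 twist 0.00  n>=3
(0.432, 0.0595, 0.09, 90) x 11.88 y -13.05 z -0.00 twist -0.00  n>=14
```

>>> servo_tool --pt "0 0 0 0" --pt "0 0 0 0" --pt "0 0 0 0" --pt "0 0 -1 0" --pt "0 0 -1 0" --pt "0 0 -1 0" --pt "0.845 -0.925 0 0" --pt "0.845 -0.925 0 0" --pt "0.845 -0.925 0 0" --pt "0.845 -0.925 0 0" --pt "0.845 -0.925 0 0" --pt "0.845 -0.925 0 0" --pt "0.845 -0.925 0 0" --pt "0.845 -0.925 0 0" --pt "0.845 -0.925 0 0" --pt "0.845 -0.925 0 0" --pt "0.845 -0.925 0 0" --pt "0.845 -0.925 0 0" --pt "0.845 -0.925 0 0" --pt "0.845 -0.925 0 0" --grip 0.1

```text
time: 24.65
position: [0.4335, 0.0597, 0.0943]
tcp_rot: [179.8, -0.0, 90.0]
contact_force: [-0.5, 0.1, -0.3]
width: 0.0393
gripper_force: 0.0
```

```bash
python3 - <<'E'
from h import *
wpart(.432,.0595)
parts(xr=(.3,.585))
plan((.432,.0595,.004,90),(.432,.0595,.09,90),(.672,-.178,.09,90),(.672,-.178,.032,90))
E
```

```text
wrist (array([431.6,  61.2]), 64, 24, 89)
(342, 225) 222 (array([537.1, -54. ]), 42, 41, 89) green0.00 yel0.58 dark0.31
(389, 225) 224 (array([ 535.6, -176. ]), 42, 42, -45) green0.00 yel0.57 dark0.32
(395, 269) 235 (array([ 424.1, -187.3]), 42, 41, -45) green0.00 yel0.56 dark0.35
t24.8 [0.4316 0.0601 0.0939] [-180.    -0.    90.1] w0.0397 F0.0
(0.432, 0.0595, 0.004, 90) x -0.03 y 0.02 z 4.49 twist 0.03  n>=5
(0.432, 0.0595, 0.09, 90) x 0.00 y 0.00 z -4.30 twist -0.00  n>=5
(0.672, -0.178, 0.09, 90) x -11.88 y 12.00 z -0.00 twist -0.00  n>=13
(0.672, -0.178, 0.032, 90) x 0.00 y 0.00 z 2.90 twist -0.00  n>=3
```

>>> servo_tool --pt "0 0 0.9 0" --pt "0 0 0.9 0" --pt "0 0 0.9 0" --pt "0 0 0.9 0" --pt "0 0 0.85 0" --pt "0 0 0 0"

```text
time: 25.35
position: [0.4338, 0.0585, 0.003]
tcp_rot: [-179.9, 0.0, 90.0]
contact_force: [0.4, 0.5, 0.8]
width: 0.0398
gripper_force: 0.0
```

>>> servo_tool --pt "0 0 0 0" --pt "0 0 0 0" --pt "0 0 0 0" --pt "0 0 0 0" --pt "0 0 -0.9 0" --pt "0 0 -0.9 0" --pt "0 0 -0.9 0" --pt "0 0 -0.8 0" --pt "0 0 -0.8 0" --grip 1

```text
time: 26.25
position: [0.4333, 0.059, 0.0908]
tcp_rot: [180.0, -0.0, 90.0]
contact_force: [0.4, -0.1, 0.1]
width: 0.0215
gripper_force: 30.0
```

>>> servo_tool --pt "-0.915 0.925 0 0" --pt "-0.915 0.925 0 0" --pt "-0.915 0.925 0 0" --pt "-0.915 0.925 0 0" --pt "-0.915 0.925 0 0" --pt "-0.915 0.925 0 0" --pt "-0.915 0.925 0 0" --pt "-0.915 0.925 0 0" --pt "-0.915 0.925 0 0" --pt "-0.915 0.925 0 0" --pt "-0.915 0.925 0 0" --pt "-0.915 0.925 0 0" --pt "-0.915 0.925 0 0" --pt "0 0 0.9 0" --pt "0 0 0.9 0" --pt "0 0 0.7 0" --pt "0 0 0 0"

```text
time: 27.95
position: [0.6707, -0.1774, 0.0361]
tcp_rot: [-179.6, -0.1, 90.0]
contact_force: [-1.2, 0.9, -1.0]
width: 0.0216
gripper_force: 30.0
```

```bash
python3 - <<'E'
from h import *
plan((.672,-.178,.09,90),(.536,-.175,.09,90))
E
```

```text
t27.9 [ 0.6707 -0.1774  0.0361] [-1.796e+02 -1.000e-01  9.000e+01] w0.0216 F30.0
(0.672, -0.178, 0.09, 90) x -0.03 y 0.06 z -2.69 twist 0.01  n>=3
(0.536, -0.175, 0.09, 90) x 0.15 y -6.80 z -0.00 twist -0.00  n>=7
```

>>> servo_tool --pt "0 0 0 0" --pt "0 0 0 0" --pt "0 0 0 0" --pt "0 0 -0.9 0" --pt "0 0 -0.9 0" --pt "0 0 -0.9 0" --pt "0.02 -0.96 0 0" --pt "0.02 -0.96 0 0" --pt "0.02 -0.96 0 0" --pt "0.02 -0.96 0 0" --pt "0.02 -0.96 0 0" --pt "0.02 -0.96 0 0" --pt "0.02 -0.96 0 0" --grip 0.1

```text
time: 29.25
position: [0.5395, -0.1764, 0.0957]
tcp_rot: [179.9, 0.1, 90.0]
contact_force: [-0.4, -0.1, 0.0]
width: 0.0395
gripper_force: 0.0
```

>>> servo_tool --pt "0 0 0 0" --pt "0 0 0 0" --pt "0 0 0 0" --grip -0.4

```text
time: 29.55
position: [0.5411, -0.1765, 0.0947]
tcp_rot: [179.9, 0.0, 90.0]
contact_force: [-0.7, -0.1, -0.4]
width: 0.0595
gripper_force: 0.0
```

```bash
python3 - <<'E'
from h import *
wpart(.536,-.175)
parts(xr=(.3,.585))
plan((.536,-.175,.004,90),(.536,-.175,.09,90),(.648,-.048,.09,90),(.648,-.048,.032,90))
E
```

```text
wrist (array([ 537.5, -174. ]), 43, 43, 29)
(342, 225) 221 (array([537. , -54.1]), 42, 42, 0) green0.00 yel0.57 dark0.31
t29.6 [ 0.5406 -0.1763  0.0941] [179.9   0.   90. ] w0.0612 F0.0
(0.536, -0.175, 0.004, 90) x 0.06 y -0.23 z 4.50 twist 0.00  n>=5
(0.536, -0.175, 0.09, 90) x 0.00 y 0.00 z -4.30 twist -0.00  n>=5
(0.648, -0.048, 0.09, 90) x 6.35 y 5.60 z -0.00 twist -0.00  n>=7
(0.648, -0.048, 0.032, 90) x 0.00 y 0.00 z 2.90 twist -0.00  n>=3
```

>>> servo_tool --pt "0.06 -0.2 0.9 0" --pt "0 0 0.9 0" --pt "0 0 0.9 0" --pt "0 0 0.9 0" --pt "0 0 0.9 0" --pt "0 0 0 0"

```text
time: 30.25
position: [0.5348, -0.1745, 0.0018]
tcp_rot: [-179.9, -0.1, 90.0]
contact_force: [-0.1, 0.7, 0.6]
width: 0.0615
gripper_force: 0.0
```

>>> servo_tool --pt "0 0 0 0" --pt "0 0 0 0" --pt "0 0 0 0" --pt "0 0 0 0" --pt "0 0 -0.9 0" --pt "0 0 -0.9 0" --pt "0 0 -0.9 0" --pt "0 0 -0.8 0" --pt "0 0 -0.8 0" --pt "0.925 0.84 0 0" --pt "0.925 0.84 0 0" --pt "0.925 0.84 0 0" --pt "0.925 0.84 0 0" --pt "0.925 0.84 0 0" --pt "0.925 0.84 0 0" --pt "0.925 0.84 0 0" --pt "0 0 1 0" --pt "0 0 1 0" --pt "0 0 0.8 0" --pt "0 0 0 0" --grip 1

```text
time: 32.25
position: [0.6511, -0.0453, 0.0315]
tcp_rot: [-179.8, -0.0, 90.0]
contact_force: [-0.1, 1.1, 0.1]
width: 0.0429
gripper_force: 30.0
```

```bash
python3 - <<'E'
from h import *
parts(xr=(.3,.585))
plan((.655,-.046,.09,90),(.424,-.187,.09,90))
E
```

```text
t32.3 [ 0.652  -0.0455  0.0327] [-179.9   -0.    90. ] w0.0431 F30.0
(0.655, -0.046, 0.09, 90) x -0.03 y 0.15 z -2.86 twist -0.00  n>=3
(0.424, -0.187, 0.09, 90) x -7.05 y -11.55 z -0.00 twist -0.00  n>=12
```

>>> servo_tool --pt "0 0 0 0" --pt "0 0 0 0" --pt "0 0 0 0" --pt "0 0 -0.9 0" --pt "0 0 -0.9 0" --pt "0 0 -0.9 0" --pt "-0.07 -0.97 0 0" --pt "-0.07 -0.97 0 0" --pt "-0.07 -0.97 0 0" --pt "-0.07 -0.97 0 0" --pt "-0.07 -0.97 0 0" --pt "-0.07 -0.97 0 0" --grip -0.2

```text
time: 33.5
position: [0.5368, -0.054, 0.0897]
tcp_rot: [179.8, 0.0, 90.0]
contact_force: [0.3, -0.5, 0.3]
width: 0.0522
gripper_force: 0.0
```

>>> servo_tool --pt "0 0 0 0" --pt "0 0 0 0" --pt "0 0 0 0" --grip -0.4

```text
time: 33.8
position: [0.5384, -0.0539, 0.0887]
tcp_rot: [179.8, 0.0, 90.0]
contact_force: [0.7, -0.3, -0.1]
width: 0.0613
gripper_force: 0.0
```

```bash
python3 - <<'E'
from h import *
wpart(.537,-.054)
parts(xr=(.3,.585))
plan((.537,-.054,.004,90),(.537,-.054,.09,90),(.66,.036,.09,90),(.66,.036,.032,90))
E
```

```text
wrist (array([538.8, -52.7]), 43, 43, 56)
(395, 269) 229 (array([ 425.2, -188.6]), 42, 40, 27) green0.00 yel0.57 dark0.30
t33.9 [ 0.5378 -0.0538  0.0881] [179.9   0.   90. ] w0.0612 F0.0
(0.537, -0.054, 0.004, 90) x -0.01 y -0.04 z 4.20 twist 0.00  n>=5
(0.537, -0.054, 0.09, 90) x 0.00 y 0.00 z -4.30 twist -0.00  n>=5
(0.66, 0.036, 0.09, 90) x 4.50 y 6.15 z -0.00 twist -0.00  n>=7
(0.66, 0.036, 0.032, 90) x 0.00 y 0.00 z 2.90 twist -0.00  n>=3
```

>>> servo_tool --pt "0 0 0.9 0" --pt "0 0 0.9 0" --pt "0 0 0.9 0" --pt "0 0 0.9 0" --pt "0 0 0.6 0" --pt "0 0 0 0"

```text
time: 34.5
position: [0.5358, -0.0537, 0.0021]
tcp_rot: [-179.8, -0.0, 90.0]
contact_force: [-0.3, 0.1, 0.8]
width: 0.0612
gripper_force: 0.0
```

>>> servo_tool --pt "0 0 0 0" --pt "0 0 0 0" --pt "0 0 0 0" --pt "0 0 0 0" --pt "0 0 -0.9 0" --pt "0 0 -0.9 0" --pt "0 0 -0.9 0" --pt "0 0 -0.8 0" --pt "0 0 -0.8 0" --pt "0.65 0.88 0 0" --pt "0.65 0.88 0 0" --pt "0.65 0.88 0 0" --pt "0.65 0.88 0 0" --pt "0.65 0.88 0 0" --pt "0.65 0.88 0 0" --pt "0.65 0.88 0 0" --pt "0 0 1 0" --pt "0 0 1 0" --pt "0 0 0.8 0" --pt "0 0 0 0" --grip 1

```text
time: 36.5
position: [0.6578, 0.0371, 0.0314]
tcp_rot: [-179.8, 0.0, 90.0]
contact_force: [-0.1, -0.2, 0.1]
width: 0.0433
gripper_force: 30.0
```

```bash
python3 - <<'E'
from h import *
parts(xr=(.3,.585))
s=ctrl.sense()['position'];plan((s[0],s[1],.09,90),(.424,-.187,.09,90))
E
```

```text
(395, 269) 232 (array([ 424. , -187.6]), 42, 40, -90) green0.00 yel0.56 dark0.36
t36.5 [0.6588 0.037  0.0327] [-179.9    0.    90. ] w0.0433 F30.0
(np.float64(0.6588195065311906), np.float64(0.03702347864593167), 0.09, 90) x 0.00 y 0.00 z -2.87 twist -0.00  n>=3
(0.424, -0.187, 0.09, 90) x -11.20 y -11.74 z -0.00 twist -0.00  n>=12
```

>>> servo_tool --pt "0 0 0 0" --pt "0 0 0 0" --pt "0 0 0 0" --pt "0 0 -1 0" --pt "0 0 -1 0" --pt "0 0 -0.9 0" --pt "-0.93 -0.98 0 0" --pt "-0.93 -0.98 0 0" --pt "-0.93 -0.98 0 0" --pt "-0.93 -0.98 0 0" --pt "-0.93 -0.98 0 0" --pt "-0.93 -0.98 0 0" --pt "-0.93 -0.98 0 0" --pt "-0.93 -0.98 0 0" --pt "-0.93 -0.98 0 0" --pt "-0.93 -0.98 0 0" --pt "-0.93 -0.98 0 0" --pt "-0.93 -0.98 0 0" --grip -0.2

```text
time: 38.35
position: [0.4242, -0.1869, 0.0925]
tcp_rot: [179.9, 0.0, 90.0]
contact_force: [0.4, -0.5, 0.3]
width: 0.0526
gripper_force: 0.0
```

>>> servo_tool --pt "0 0 0 0" --pt "0 0 0 0" --pt "0 0 0 0" --grip -0.4

```text
time: 38.65
position: [0.4256, -0.1859, 0.0921]
tcp_rot: [179.9, 0.0, 90.0]
contact_force: [0.3, 0.1, -0.3]
width: 0.0616
gripper_force: 0.0
```

```bash
python3 - <<'E'
from h import *
wpart(.424,-.187)
parts(xr=(.3,.585))
plan((.424,-.187,.004,90),(.424,-.187,.09,90),(.672,-.005,.09,90),(.672,-.005,.04,90))
E
```

```text
wrist (array([ 425.4, -186.6]), 43, 43, -44)
t38.8 [ 0.4255 -0.1856  0.0919] [180.    0.   90.1] w0.0615 F0.0
(0.424, -0.187, 0.004, 90) x -0.07 y -0.07 z 4.39 twist 0.01  n>=5
(0.424, -0.187, 0.09, 90) x 0.00 y 0.00 z -4.30 twist -0.00  n>=5
(0.672, -0.005, 0.09, 90) x 9.10 y 12.40 z -0.00 twist -0.00  n>=13
(0.672, -0.005, 0.04, 90) x 0.00 y 0.00 z 2.50 twist -0.00  n>=3
```

>>> servo_tool --pt "0 0 0.9 0" --pt "0 0 0.9 0" --pt "0 0 0.9 0" --pt "0 0 0.9 0" --pt "0 0 0.75 0" --pt "0 0 0 0"

```text
time: 39.35
position: [0.424, -0.185, 0.0032]
tcp_rot: [-179.8, -0.1, 90.1]
contact_force: [0.3, 0.7, -0.3]
width: 0.061
gripper_force: 0.0
```

>>> servo_tool --pt "0 0 0 0" --pt "0 0 0 0" --pt "0 0 0 0" --pt "0 0 0 0" --pt "0 0 -0.9 0" --pt "0 0 -0.9 0" --pt "0 0 -0.9 0" --pt "0 0 -0.8 0" --pt "0 0 -0.8 0" --grip 1

```text
time: 40.25
position: [0.4246, -0.1861, 0.0918]
tcp_rot: [180.0, 0.0, 90.0]
contact_force: [0.3, -0.6, -0.1]
width: 0.0432
gripper_force: 30.0
```

>>> servo_tool --pt "0.7 0.93 0 0" --pt "0.7 0.93 0 0" --pt "0.7 0.93 0 0" --pt "0.7 0.93 0 0" --pt "0.7 0.93 0 0" --pt "0.7 0.93 0 0" --pt "0.7 0.93 0 0" --pt "0.7 0.93 0 0" --pt "0.7 0.93 0 0" --pt "0.7 0.93 0 0" --pt "0.7 0.93 0 0" --pt "0.7 0.93 0 0" --pt "0.7 0.93 0 0" --pt "0 0 0.9 0" --pt "0 0 0.9 0" --pt "0 0 0.7 0" --pt "0 0 0 0"

```text
time: 41.95
position: [0.663, -0.0047, 0.0371]
tcp_rot: [-179.6, -0.0, 90.0]
contact_force: [-0.3, 0.9, -0.5]
width: 0.0435
gripper_force: 30.0
```

>>> servo_tool --pt "0 0 0 0" --pt "0 0 0 0" --pt "0 0 0 0" --pt "0 0 -1 0" --pt "0 0 -1 0" --pt "0 0 -1 0" --pt "0 -1 -1 0" --pt "0 -1 -1 0" --pt "0 -1 -1 0" --pt "0 -1 -1 0" --pt "0 -1 0 0" --pt "0 -1 0 0" --pt "0 -1 0 0" --pt "0 -1 0 0" --pt "0 -1 0 0" --pt "0 -1 0 0" --grip -0.2

```text
time: 43.55
position: [0.4659, -0.0041, 0.1814]
tcp_rot: [179.9, 0.0, 90.0]
contact_force: [0.4, 0.3, -0.4]
width: 0.0526
gripper_force: 0.0
```

```bash
python3 - <<'E'
from h import *
im,d,P=snap('top','top2.png')
cv2.imwrite('pics/top2c.png',cv2.resize(im[120:310,120:510,::-1],None,fx=2,fy=2))
plan((.4057,-.3593,.2,180,1))
E
```

```text
t43.6 [ 0.4623 -0.0039  0.1809] [-179.9   -0.    90. ] w0.0528 F0.0
(0.4057, -0.3593, 0.2, 180, 1) x -17.77 y -2.83 z -0.96 twist -19.63  n>=18
```

View pics/top2c.png

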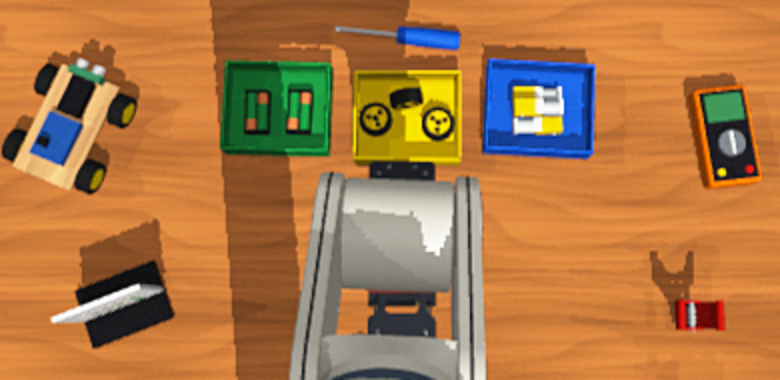

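The crop shows all 8 parts in the right bins: packs in green, wheels in yellow and motors in blue. One wheel at crop (406,97) is tilted near the back wall. I'll check its height while moving to the clip at (700,315).

>>> servo_tool --pt "-0.98 -0.155 -0.1 0" --pt "-0.98 -0.155 -0.1 0" --pt "-0.98 -0.155 -0.1 0" --pt "-0.98 -0.155 -0.1 0" --pt "-0.98 -0.155 -0.1 0" --pt "-0.98 -0.155 -0.1 0" --pt "-0.98 -0.155 -0.1 0" --pt "-0.98 -0.155 -0.1 0" --pt "-0.98 -0.155 -0.1 0" --pt "-0.98 -0.155 -0.1 0" --pt "-0.98 -0.155 -0.1 0" --pt "-0.98 -0.155 -0.1 0" --pt "-0.98 -0.155 -0.1 0" --pt "-0.98 -0.155 -0.1 0" --pt "-0.98 -0.155 -0.1 0" --pt "-0.98 -0.155 -0.1 0" --pt "-0.98 -0.155 -0.1 0" --pt "-0.98 -0.155 -0.1 0" --grip -1

```text
time: 45.4
position: [0.411, -0.3582, 0.2175]
tcp_rot: [179.9, 0.1, 90.0]
contact_force: [-0.2, -0.7, -0.7]
width: 0.0876
gripper_force: 0.0
```

>>> servo_tool --pt "0 0 0 1" --pt "0 0 0 1" --pt "0 0 0 1" --pt "0 0 0 1" --pt "0 0 0 1" --pt "0 0 0 1" --pt "0 0 0 1" --pt "0 0 0 1" --pt "0 0 0 1" --pt "0 0 0 1" --pt "0 0 0 1" --pt "0 0 0 1" --pt "0 0 0 1" --pt "0 0 0 1" --pt "0 0 0 1" --pt "0 0 0 1" --pt "0 0 0 1" --pt "0 0 0 1" --pt "0 0 0 1" --pt "0 0 0 0.65"

```text
time: 47.4
position: [0.4112, -0.3574, 0.2174]
tcp_rot: [179.9, -0.1, -0.2]
contact_force: [0.5, 1.3, 0.1]
width: 0.0875
gripper_force: 0.0
```

```bash
python3 - <<'E'
from h import *
im,d,P=snap('top'); hsv=cv2.cvtColor(im,cv2.COLOR_RGB2HSV)
k=(hsv[...,2]<70)&(P[...,2]>.006)&(abs(P[...,0]-.66)<.054)&(abs(P[...,1]+.0056)<.064)
n,l=cv2.connectedComponents(k.astype(np.uint8))
for i in range(1,n):
    q=P[l==i]
    if len(q)>15: print('wheel',len(q),rect(q[:,:2]),q[:,2].min(),q[:,2].max())
k=(abs(P[...,0]-.673)<.05)&(abs(P[...,1]+.178)<.06); print('blue zmax',P[k][:,2].max())
plan((.4057,-.3593,.2,0,1))
im,d,P=snap('wrist','w2.png'); z=P[...,2]
near=(np.hypot(P[...,0]-.4057,P[...,1]+.3593)<.07)
for a,b in((.07,.09),(.06,.07),(.045,.06),(.03,.045),(.005,.03)):
    k=near&(z>a)&(z<b)
    if k.sum()>9: print(a,k.sum(),rect(P[k][:,:2]),z[k].max())
E
```

```text
wheel 108 (array([684.2,  -3.3]), 40, 17, -82) 0.021704978525418417 0.05285301643968565
wheel 77 (array([657.8,  37.9]), 40, 37, 0) 0.006667968780941003 0.02695317332070113
wheel 74 (array([652.1, -45.5]), 40, 39, 90) 0.008694069380982716 0.028890259202845492
blue zmax 0.046387259092929956
t47.5 [ 0.4111 -0.3573  0.2173] [ 1.799e+02 -1.000e-01 -3.000e-01] w0.0879 F0.0
(0.4057, -0.3593, 0.2, 0, 1) x -0.27 y 0.10 z 0.87 twist -0.08  n>=1
0.07 845 (array([ 406.8, -359.4]), 55, 36, 89) 0.08108231010338912
0.06 235 (array([ 406.6, -359.5]), 38, 32, 89) 0.06887627298566573
0.045 541 (array([ 406.6, -359.2]), 38, 36, 90) 0.05999253284145306
0.03 496 (array([ 406.8, -358. ]), 40, 24, -4) 0.04499890244238364
0.005 176 (array([ 407.1, -359.2]), 35, 22, -1) 0.02962480702780912
```

View pics/w2.png

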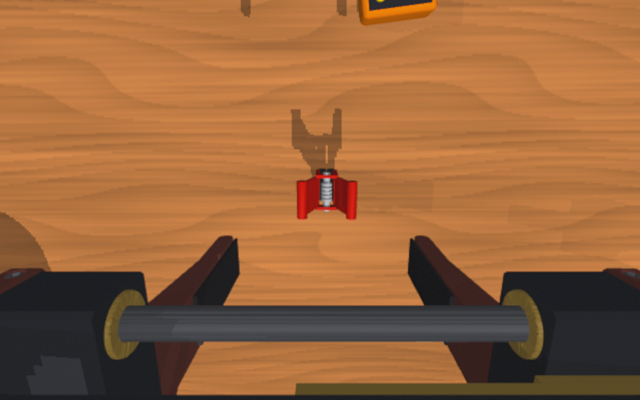

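The wrist view shows the clip at about (327,190), square to the world axes. It's centred between the open fingers' directions, with its tails up.

>>> servo_tool --pt "-0.22 0.1 1 0" --pt "0 0 1 0" --pt "0 0 1 0" --pt "0 0 1 0" --pt "0 0 1 0" --pt "0 0 1 0" --pt "0 0 1 0" --pt "0 0 0.5 0" --pt "0 0 0.5 0" --pt "0 0 0 0" --pt "0 0 0 0"

```text
time: 48.6
position: [0.4065, -0.3591, 0.0571]
tcp_rot: [180.0, -0.0, -0.1]
contact_force: [1.2, 1.2, 1.0]
width: 0.0874
gripper_force: 0.0
```

>>> servo_tool --pt "0 0 0 0" --pt "0 0 0 0" --pt "0 0 0 0" --pt "0 0 0 0" --pt "0 0 0 0" --pt "0 0 0 0" --pt "0 0 0 0" --pt "0 0 0 0" --pt "0 0 -0.5 0" --pt "0 0 -1 0" --pt "0 0 -1 0" --pt "0 0 -1 0" --pt "0 0 -1 0" --pt "0 0 -1 0" --pt "0 0 -1 0" --pt "0 0 -1 0" --pt "0 0 -1 0" --grip 1

```text
time: 50.3
position: [0.4059, -0.3585, 0.2276]
tcp_rot: [-180.0, 0.0, -0.1]
contact_force: [-0.4, 0.2, 0.4]
width: 0.0338
gripper_force: 30.0
```

```bash
python3 - <<'E'
from h import *
plan((.417,.363,.222,111,1))
im,d,P=snap('scene'); cv2.imwrite('pics/s2c.png',cv2.resize(im[100:250,130:450,::-1],None,fx=2.4,fy=2.4,interpolation=2))
s=ctrl.sense(); im,d,P=snap('wrist','w3.png'); q=P-s['position']
k=(hsvmask(im,P,.03,.4,(.3,.5),(-.5,-.2)))&(np.hypot(q[...,0],q[...,1])<.04)
print(k.sum(), np.nanmin(P[k][:,2]) if k.any() else None)
E
```

```text
t50.3 [ 0.4059 -0.3585  0.2276] [-1.8e+02  0.0e+00 -1.0e-01] w0.0338 F30.0
(0.417, 0.363, 0.222, 111, 1) x 0.52 y -36.07 z 0.28 twist -24.23  n>=37
35443 0.17179695095483427
```

View pics/s2c.png

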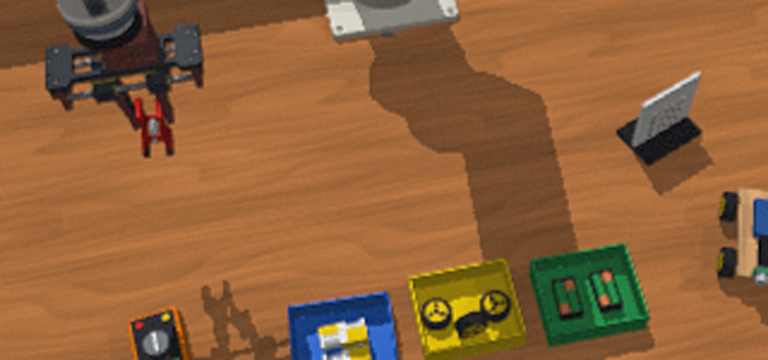

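View pics/w3.png

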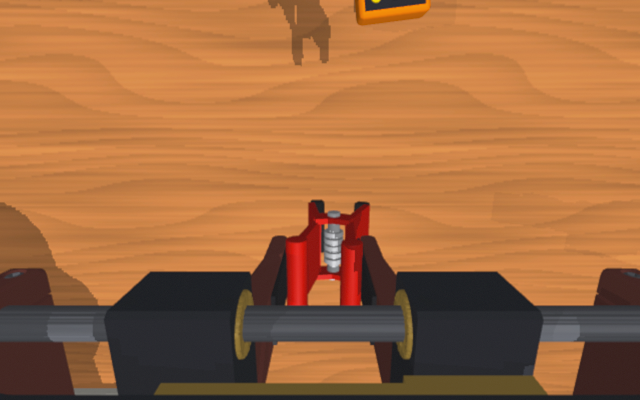

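The clip is held squeezed and clear of the bench. The lips at (316,210) and (362,210) look about 15 px right of the bars' centre, so the clip is tilted slightly. I'll measure that.

```bash
python3 - <<'E'
from h import *
s=ctrl.sense(); im,d,P=snap('wrist')
Rm=R.from_euler('xyz',s['tcp_rot'],degrees=True).as_matrix(); Q=(P-s['position'])@Rm
hsv=cv2.cvtColor(im,cv2.COLOR_RGB2HSV)
print('lipsL,R',Q[207:216,313:322].reshape(-1,3).mean(0),Q[207:216,358:367].reshape(-1,3).mean(0))
for a in [(-.04,-.02),(-.02,0),(0,.02),(.02,.04),(.035,.046),(.046,.055),(.055,.065)]:
    k=(Q[...,2]>a[0])&(Q[...,2]<a[1])&(abs(Q[...,1])<.05)&(np.abs(Q[...,0])<.05)&((hsv[...,0]<8)|(hsv[...,0]>172))&(hsv[...,1]>150)
    if a[0]>.03:k=(Q[...,2]>a[0])&(Q[...,2]<a[1])&(abs(Q[...,1])<.05)&(np.abs(Q[...,0])<.05)
    if k.sum()>9: q=Q[k]; print(a,k.sum(),q.min(0).round(4),q.max(0).round(4))
E
```

```text
lipsL,R [ 0.01574281 -0.00523826  0.03276227] [nan nan nan]
(-0.04, -0.02) 2592 [-0.0143 -0.0185 -0.0281] [ 0.0182  0.0156 -0.02  ]
(-0.02, 0) 621 [-0.0159 -0.0203 -0.02  ] [ 0.0181  0.0205 -0.    ]
(0, 0.02) 1143 [-0.0195 -0.0104  0.    ] [0.0176 0.0201 0.02  ]
(0.02, 0.04) 475 [-0.0161 -0.0098  0.02  ] [0.0175 0.0257 0.0398]
(0.035, 0.046) 230 [-0.0025 -0.0106  0.035 ] [0.0174 0.0278 0.0457]
(0.046, 0.055) 286 [-0.0188 -0.0114  0.0462] [0.0173 0.0283 0.0549]
(0.055, 0.065) 11 [ 0.0161 -0.0097  0.055 ] [ 0.017  -0.0017  0.0587]
```

>>> servo_tool --pt "0 -0.5 0 0" --pt "0 -1 0 0" --pt "0 -1 0 0" --pt "0 -1 0 0" --pt "0 -1 0 0" --pt "0 -1 0 0" --pt "0 -1 0 0" --pt "0 -1 0 0" --pt "0 -1 0 0" --pt "0 -1 0 0" --pt "0 -1 0 0" --pt "0 -1 0 0" --pt "0 -1 0 0" --pt "0 -1 0 0" --pt "0 -1 0 0" --pt "0 -1 0 0" --pt "0 -1 0 0" --pt "0 -1 0 0" --pt "0 -1 0 0" --pt "0 -1 0 0"

```text
time: 52.45
position: [0.4049, 0.033, 0.2261]
tcp_rot: [-180.0, 0.1, -0.0]
contact_force: [-0.6, -0.1, -1.1]
width: 0.034
gripper_force: 30.0
```

>>> servo_tool --pt "0 -1 0 0" --pt "0 -1 0 0" --pt "0 -1 0 0" --pt "0 -1 0 0" --pt "0 -1 0 0" --pt "0 -1 0 0" --pt "0 -1 0 0" --pt "0 -1 0 0" --pt "0 -1 0 0" --pt "0 -1 0 0" --pt "0 -1 0 0" --pt "0 -1 0 0" --pt "0 -1 0 0" --pt "0 -1 0 0" --pt "0 -1 0 0" --pt "0 -1 0 0" --pt "0 -0.5 0 0" --pt "0 0 0 0"

```text
time: 54.25
position: [0.4063, 0.3623, 0.2264]
tcp_rot: [180.0, 0.0, 0.0]
contact_force: [-0.5, -0.3, -0.7]
width: 0.034
gripper_force: 30.0
```

>>> servo_tool --pt "0 0 0 -1" --pt "0 0 0 -1" --pt "0 0 0 -1" --pt "0 0 0 -1" --pt "0 0 0 -1" --pt "0 0 0 -1" --pt "0 0 0 -1" --pt "0 0 0 -1" --pt "0 0 0 -1" --pt "0 0 0 -1" --pt "0 0 0 -1" --pt "0 0 0 -1" --pt "0 0 0 -1" --pt "0 0 0 -1" --pt "0 0 0 -1" --pt "0 0 0 -1" --pt "0 0 0 -1" --pt "0 0 0 -1" --pt "0 0 0 -1" --pt "0 0 0 -1"

```text
time: 56.25
position: [0.4067, 0.3602, 0.2265]
tcp_rot: [-180.0, 0.0, 91.8]
contact_force: [-0.1, -0.4, 0.4]
width: 0.0341
gripper_force: 30.0
```

>>> servo_tool --pt "0 0 0 -1" --pt "0 0 0 -1" --pt "0 0 0 -1" --pt "0 0 0 -1" --pt "0 0 0 -0.2" --pt "0 0 0 0" --pt "0 0 0 0"

```text
time: 56.95
position: [0.407, 0.3609, 0.2266]
tcp_rot: [-180.0, 0.0, 110.8]
contact_force: [0.2, -0.9, -0.7]
width: 0.0339
gripper_force: 30.0
```

```bash
cat >> h.py <<'E'
def clipcheck(fn):
    s=ctrl.sense(); im,d,P=snap('wrist',fn); print(np.round(s['position'],4),np.round(s['tcp_rot'],1),s['width'],s['gripper_force'])
    Rm=R.from_euler('xyz',s['tcp_rot'],degrees=True).as_matrix(); Q=(P-s['position'])@Rm
    k=(P[...,2]>.1)&(P[...,2]<.116)&(np.hypot(P[...,0]-.417,P[...,1]-.363)<.08)
    print('board world',k.sum(),rect(P[k][:,:2]),np.median(P[k][:,2]),np.percentile(P[k][:,2],95)); q=Q[k]; print('board tool y: fit',np.polyfit(q[:,0],q[:,1],1),q.min(0),q.max(0))
    k=(Q[...,2]>.04)&(Q[...,2]<.055)&(abs(Q[...,1])<.05)&(np.abs(Q[...,0])<.05); q=Q[k]; print('lips',k.sum(),q.min(0).round(4),q.max(0).round(4))
E
python3 - <<'E'
from h import *
clipcheck('w4.png')
E
```

```text
[0.407  0.3609 0.2266] [-180.     0.   110.8] 0.03389369394379936 29.994175136089325
board world 528 (array([409. , 386.6]), 62, 6, -69) 0.10942888872510742 0.11049140121102868
board tool y: fit [-0.01481468  0.01154868] [-0.00747554  0.00784443  0.11515813] [0.05429387 0.01417501 0.12656353]
lips 393 [-0.0185 -0.0076  0.0401] [0.0177 0.0312 0.0548]
```

View pics/w4.png

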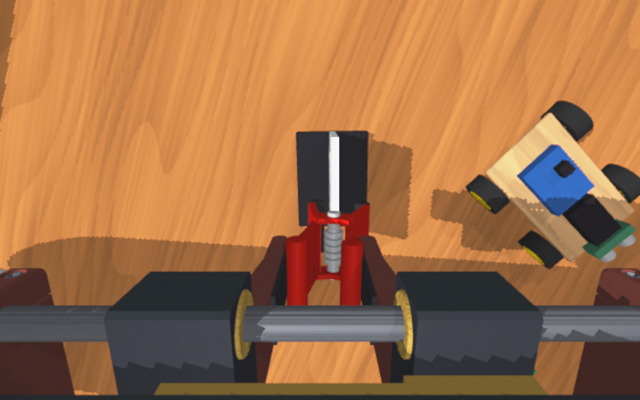

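The wrist view shows the white plate's edge at (334,170), running up between the lips. Lip and plate centres agree to about 1 mm. I'll lower with a small y correction.

>>> servo_tool --pt "0 0.1 0.5 0" --pt "0 0 0.5 0" --pt "0 0 0.5 0" --pt "0 0 0.5 0" --pt "0 0 0.4 0" --pt "0 0 0.3 0" --pt "0 0 0.3 0" --pt "0 0 0.3 0" --pt "0 0 0 0" --pt "0 0 0 0"

```text
time: 58.0
position: [0.4089, 0.362, 0.1607]
tcp_rot: [180.0, -0.0, 110.9]
contact_force: [0.2, -0.3, -0.3]
width: 0.0337
gripper_force: 30.0
```

```bash
python3 - <<'E'
from h import *
clipcheck('w5.png')
im=cv2.imread('pics/w5.png'); cv2.imwrite('pics/w5c.png',cv2.resize(im[80:320,220:440],None,fx=2.5,fy=2.5,interpolation=2))
E
```

```text
[0.4089 0.362  0.1607] [180.   -0.  110.9] 0.033748510889611394 29.99407947063446
board world 1163 (array([421., 366.]), 110, 40, -65) 0.10938647246267527 0.1115675418550131
board tool y: fit [0.00166834 0.0081516 ] [-0.05571635 -0.00838914  0.0447306 ] [0.05400486 0.03132265 0.06065969]
lips 1071 [-0.0498 -0.0084  0.04  ] [0.0498 0.0313 0.0548]
```

View pics/w5c.png

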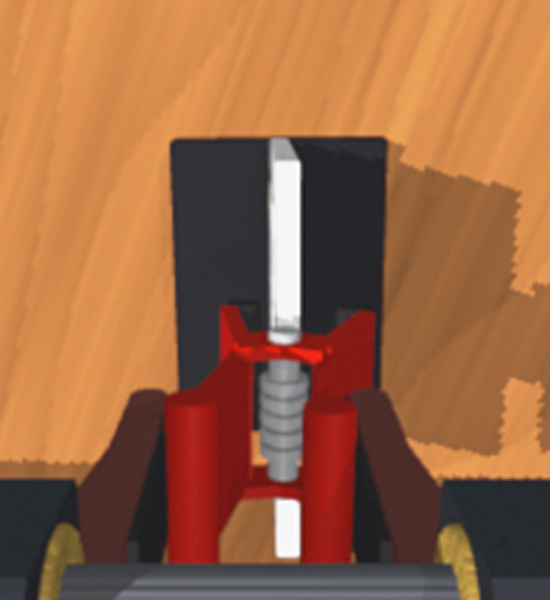

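The crop shows the plate edge at (285,250) between the two dark lips at (243,310) and (350,315). I'll go down the last 20 mm and then release.

>>> servo_tool --pt "0 0 0.25 0" --pt "0 0 0.25 0" --pt "0 0 0.25 0" --pt "0 0 0.25 0" --pt "0 0 0 0" --pt "0 0 0 0"

```text
time: 58.65
position: [0.4088, 0.3618, 0.1404]
tcp_rot: [-180.0, 0.0, 110.9]
contact_force: [-0.4, -1.0, -0.7]
width: 0.0336
gripper_force: 30.0
```

>>> servo_tool --pt "0 0 0 0" --pt "0 0 0 0" --pt "0 0 0 0" --pt "0 0 0 0" --pt "0 0 0 0" --pt "0 0 0 0" --pt "0 0 0 0" --pt "0 0 0 0" --grip -1

```text
time: 59.45
position: [0.4089, 0.3619, 0.1407]
tcp_rot: [-180.0, -0.0, 110.9]
contact_force: [0.6, -0.1, 0.3]
width: 0.0874
gripper_force: 0.0
```

```bash
python3 - <<'E'
from h import *
clipcheck('w6.png')
im=cv2.imread('pics/w6.png'); cv2.imwrite('pics/w6c.png',cv2.resize(im[80:380,170:490],None,fx=2,fy=2,interpolation=2))
E
```

```text
[0.4089 0.3619 0.1407] [-180.    -0.   110.9] 0.08741176434042842 0.0
board world 1087 (array([416.7, 369.4]), 99, 26, -62) 0.10943318550019904 0.11089170828986075
board tool y: fit [-0.00644436  0.00922302] [-0.0459451  -0.00480177  0.02499139] [0.05411922 0.02201471 0.04066509]
lips 504 [-0.0498 -0.0044  0.04  ] [0.0177 0.0222 0.0549]
```

View pics/w6c.png

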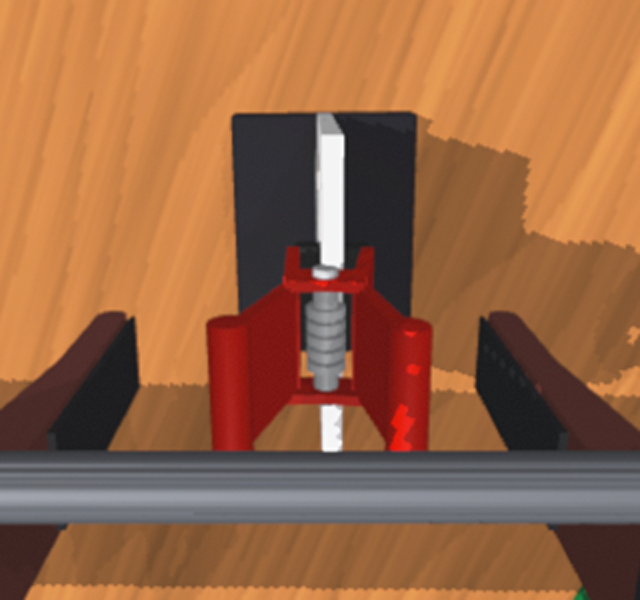

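The clip grips the plate, with its lips at (308,250) and (362,250) either side of the plate, and the fingers are clear. I'll rise away and check everything.

>>> servo_tool --pt "0 0 -0.5 0" --pt "0 0 -1 0" --pt "0 0 -1 0" --pt "0 0 -1 0" --pt "0 0 -1 0" --pt "0 0 -1 0" --pt "0 0 -1 0" --pt "-1 0 -1 0" --pt "-1 0 -1 0" --pt "-1 0 0 0" --pt "-1 0 0 0" --pt "-1 0 0 0" --pt "-1 0 0 0" --pt "0 0 0 0" --pt "0 0 0 0"

```text
time: 61.0
position: [0.4517, 0.2498, 0.3113]
tcp_rot: [180.0, -0.0, 110.8]
contact_force: [0.0, -1.0, -0.4]
width: 0.0881
gripper_force: 0.0
```

```bash
python3 - <<'E'
from h import *
parts(xr=(.3,.585))
s=ctrl.sense(); print(s['position'],s['time'])
im,d,P=snap('top'); hsv=cv2.cvtColor(im,cv2.COLOR_RGB2HSV)
k=((hsv[...,0]<8)|(hsv[...,0]>172))&(hsv[...,1]>150)&(np.hypot(P[...,0]-.417,P[...,1]-.363)<.08)
for a,b in((.08,.12),(.12,.145),(.145,.2)):
    q=P[k&(P[...,2]>a)&(P[...,2]<b)]
    if len(q)>5: print(a,len(q),rect(q[:,:2]),q[:,2].max())
s,_,_=snap('scene'); a=s[110:270,230:480]; cv2.imwrite('pics/fin.png',cv2.resize(a[...,::-1],None,fx=3,fy=3,interpolation=2))
E
```

```text
[0.45155145 0.25013847 0.31113411] 61.05
```

View pics/fin.png

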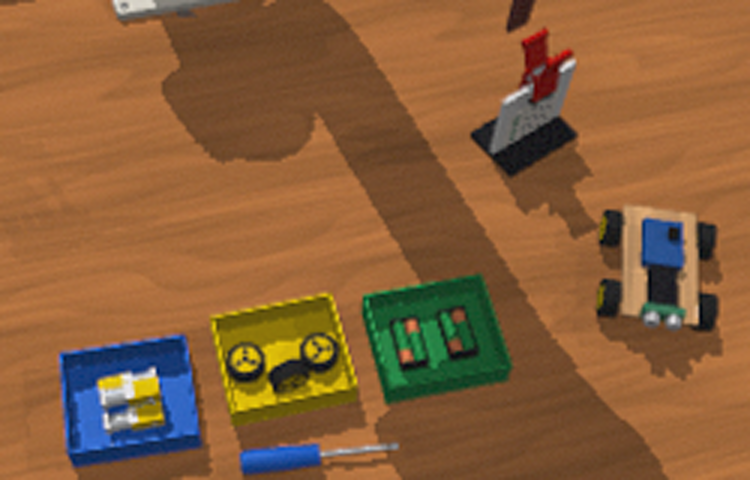

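The final view shows the bench clear and every bin holding its own parts. The motors are stacked in the blue bin. The clip sits upright on the board at (545,70), and the car and screwdriver haven't moved. I'm handing in.

```bash
python3 -c "
from workcell import ctrl
print(ctrl.close_job())"
```

```text
the job is handed in; nothing more can be done
None
```

I handed the job in at about 61 s: all 8 parts are in their bins (one wheel tilted on edge, one motor on top of the other two), and the clip grips the board upright; `close_job` returned no verdict.

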